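# Third hand: press the delay pedal against the sprung fence

### The job

Set the brown delay pedal flat in the pale lane of the plywood jig, knob end towards the sprung steel fence and just short of it; then slide it forward against the fence, square and centred on the lane, until the fence's black pointer stands in the green field. Hold that push steady as my third hand while I tighten its side nuts, at least three seconds, and finish still holding and pressing: do not let go. Never drive the pointer into the red, and leave the other things on the bench where they are.

Things in the scene. Friction and masses are not known exactly. Their poses are not given: they have to be found in the camera images.
- pedal: Brown metal effect pedal, box 112 (x) by 60 (y) by 31 mm high, about 0.38 kg, flat on the bench. Origin: centre of underside, z up, +x to the knob end, which starts away from the robot within 0.7 rad. Grip its plain 60 mm width at the middle. Black knobs at x = +32 mm and a steel footswitch at x = -34 mm rise to 44 mm above the underside. It starts at one of three places on the robot's right.
- pedal_front (a point): Centre of the pedal's front (knob) end face, 56 mm ahead of the pedal's origin along its x and 15.5 mm above its underside.
- jig: Fixed jig: plywood plate 260 (x) by 180 (y) mm, 12 mm thick. Origin: centre of its underside, on the bench, so a pedal on it has its origin at z = 12 mm here. +x: push direction, away from the robot within 0.35 rad. A pale lane 60 mm wide runs along y = 0 from x = -128 mm to the fence. Behind the fence a backstop block (x 106 to 130 mm) is 44 mm high.
- fence: Sprung fence: steel bar 110 mm long across the lane (y), 14 mm thick, top 40 mm above the bench, sliding along the jig's x. Origin: on its front face, which the pedal meets, on the centre line at the plate's top; at rest x = 45 mm in the jig's frame. A black pointer at its +y end, level with the front face, moves over the painted scale.
- fence_face (a point): Centre of the fence's front face, 15.5 mm above the plate's top; moves with the fence. The pedal's front point meets it.
- green_field (a point): Centre of the green field (10 mm long along x) of the painted scale on the jig plate, at jig x = 64 mm, y = 73 mm. Along +x: white, green (fence travel 14 to 24 mm), white, red (from 30 mm).
- fence_travel (a joint): Travel of the fence in m: 0 at rest, growing as it is pushed back along the jig's +x, end stop at 0.040. Spring 600 N/m without preload, so 0.014 to 0.024 (green) is a push of 8.4 to 14.4 N; red begins at 0.030 (18 N). It springs back if released.
- capo: Bystander: steel guitar capo, 85 by 44 mm, 14 mm high, lying on the bench. Origin: underside, middle.
- pick_case: Bystander: blue hinged plastic pick case, 50 by 65 mm, 20 mm high, lid shut. Origin: centre of its underside.
- glass_slide: Bystander: green glass slide, a tube 28 mm across, 62 mm high, standing on end to the left of the jig. Origin: centre of its underside.
- screw_jar: Bystander: amber glass jar of screws with steel cap, 56 mm across, 70 mm high, standing beyond the work area. Origin: centre of its underside.
- tuner: Bystander: black pedal-top tuner box 75 by 50 mm, 22 mm high. Origin: centre of its underside.
Mind the look-alikes: they are no part of the job. Of the things that look like the pedal, the largest one is meant.

How it is judged:
By the outcome, as a careful person would: the job done as asked, in the order asked, and still so for the second after the job is handed in, while the arm keeps its last pose, push and grip.
It also fails if it takes over 40 s, if anything falls off the work surface, if the arm or the gripper's body presses on something with over 40 N, if the wrist force passes 120 N, or if a joint passes its speed limit or range.

### The arm

A 6-joint arm with a two-finger parallel gripper is mounted at the origin on the work surface. World frame = base frame: x ahead of the robot, y to its left, z up, the work surface at z = 0. Lengths are in m, angles in rad, forces in N, time in s.
With the tool pointing down it reaches from about 0.325 to 0.875 m from the base axis. Payload 4.4 kg.
Tool frame: the origin (TCP) lies at the very end of the fingers, on their centre line; the grasp point (between the pads) lies 19 mm behind it; z points along the fingers, y is the line along which they close (so a half turn about z gives the same grasp; the last joint's range is limited). The gripper opens to 85 mm and grips with 20 to 120 N. Pads are 22 mm wide; open, the fingers measure 114 mm over their backs; the gripper's body (76 mm by 85 mm) begins 54 mm behind the grasp point. The pads swing forward as they close: fully open they stand 13 mm farther back than shut.
Start: joints at [1.012, 0.207, 1.542, -0, 1.393, -0.15], TCP at [0.228, 0.528, 0.231] pointing down, gripper open.
Joint ranges: [-2.73, 2.73], [-0.86, 2.22], [0.23, 2.46], [-1.11, 4.25], [0.08, 2.63], [-2.82, 2.82]. Speed limits (rad/s): [2.79, 2.79, 3.14, 3.14, 3.14, 3.14].

### API

Orientations are given as a unit quaternion [x, y, z, w].
In Python, from station import bot gives the robot as it stands. The module is installed in compiled form; this text tells all that it offers.
- The arm moves only by the tool carry_out, never from a script. Its argument "rows" is one flat list of numbers, 7 for each row, row after row: the opening, from 0 (shut) to 1 (fully open), then the shift along the tool's x, y, z in units of 30 mm (1.0 is 30 mm), then the turn, a rotation vector about the tool's x, y, z in units of 5 degrees (1.0 is 5 degrees). A call has 1 to 12 rows; each row is the pose to reach, as a shift and turn from the pose commanded when the call began, along the tool's axes at that moment; what a row does not reach only later rows make up. A row lasts 1/12 s, in which the tool goes at most 41.7 mm and 7.16 degrees, less where a joint would pass 70% of its speed; a pose out of reach is approached as far as the arm can. A call with a gripper value outside its range is refused whole. The fingers move at their own pace and stop on an object; the grip force is fixed at half the most. Time passes only in rows, so rows that repeat a pose let the fingers close. It gives the time, the measured TCP pose, the force, the opening and the grip force at its end, in the units of the state.
- bot.get_state(): the state, without advancing time (a new reading comes with each control period).
- bot.capture(name): name is "side" or "top"; returns a dict with "frame" (480x640x3 uint8, red, green, blue), "fx", "fy", "cx", "cy" (pixels), "camera_from_world" (4x4, takes a point from world to camera coordinates). Camera axes: x right, y down, z forward; pixel columns grow to the right and rows downward; lengths in m; the calibration is good to about 2 mm. A picture is of the moment at which its call begins. There is no depth.
- bot.close_job(): hands the job in; it is judged then, once.
Trained networks look in a picture, given as the dict that the camera call returned (one of the last four; its "shot" number tells which), for a name from the list of things; names that differ only in an ending like _2 or _b are one class to them, and where a whole thing is asked for, a point or a joint stands for the part that bears it (a point fixed in the world has none). Each returns a list of dicts, best first, with "confidence" (0 to 1); they miss things now and then, are a little off and sometimes report something else, mostly with a low value. They report only what shows in the picture. A call takes as long as a camera call. They do not tell look-alikes from the thing itself.
- bot.look_for(picture, name): "xyz" ([x, y, z] in m, in world coordinates, good to about 4 mm: the middle of the surface that is visible of it).
- bot.place_of(picture, name): "xyz" ([x, y, z] in m, in world coordinates, good to about 4 mm: a listed point, or the origin of a listed thing).
The state is a dict: "t": time; "joint_pos": joint angles; "dq": joint speeds; "joint_torque": joint torques, N m; "tcp_pos": TCP position; "tool_rot": TCP orientation; "contact_force": force on the tool from outside, world axes, zero at the start; "moment": the same for the moment, N m; "opening": finger opening in m; "finger_force": force on a finger pad.
Only numpy, scipy, OpenCV 4.12 (cv2) and the standard library are available. Lean on these libraries where they do the work, as an engineer would, in place of code of your own. Each camera call takes 0.05 s, during which the arm holds its last target. There are 200 camera calls.

## Working session

There is one attempt and no reset: what is moved stays moved. The work goes in short steps, Python scripts to look and compute and a tool call to move; the robot and the scene stay as the last step left them, time stands still between calls to the robot, and variables do not carry over. Pictures are saved under pics/ and viewed, at most 10 in all, crops included, and the job is handed in when it is done.

Besides the shell and the picture viewer there is one more tool, called as name(argument=value, ...) on one line, values as JSON. carry_out: Moves the arm, as the interface text tells. Its arguments: {"type":"object","properties":{"rows":{"type":"array","items":{"type":"number"}}},"required":["rows"]}

```bash
mkdir -p pics; python3 - <<'E'
from station import bot
import cv2
s=bot.get_state();print(s)
for n in("top","side"):
    p=bot.capture(n);cv2.imwrite(f"pics/{n}0.png",p["frame"][:,:,::-1])
    print(n,p["fx"],p["cx"],p["cy"],p["camera_from_world"].round(3).tolist())
    for k in["pedal","pedal_front","jig","fence","fence_face","green_field","capo","pick_case","glass_slide","screw_jar","tuner"]:
        print(k,[([round(float(v),3) for v in d["xyz"]],round(d["confidence"],2)) for d in bot.place_of(p,k)[:3]])
E
```

```text
{'t': 0.0, 'joint_pos': array([ 1.01250300e+00,  2.07426309e-01,  1.54296765e+00, -8.13660216e-07,
        1.39349078e+00, -1.50507643e-01]), 'dq': array([-2.95527759e-04, -7.65338448e-04, -7.17590981e-04, -1.69065159e-05,
        1.57071440e-03, -2.30830274e-04]), 'joint_torque': array([ 3.29577033e-04, -3.83030641e+01, -2.91593957e+01, -1.18002927e-04,
        1.04483811e-02, -2.09762055e-05]), 'tcp_pos': array([0.22763997, 0.52719306, 0.23011568]), 'tool_rot': array([ 2.02482858e-01,  9.79285137e-01, -1.07496144e-03, -3.97333971e-04]), 'contact_force': array([ 0.17338783,  0.50993677, -0.68406031]), 'moment': array([-0.0377466 , -0.04743337,  0.02170298]), 'finger_force': 0.0, 'opening': 0.08494141848394367}
top 510.1497999648575 321.1375641840585 242.2665316726353 [[-0.013, -1.0, -0.025, 0.005], [-0.999, 0.015, -0.05, 0.559], [0.05, 0.025, -0.998, 1.226], [0.0, 0.0, 0.0, 1.0]]
pedal [([0.488, -0.351, -0.002], 0.78), ([0.435, -0.491, -0.001], 0.67), ([0.329, -0.291, -0.001], 0.66)]
pedal_front [([0.429, -0.457, 0.012], 0.95), ([0.357, -0.318, 0.011], 0.87), ([0.534, -0.315, 0.01],
[... 561 characters left out ...]
7], [-0.022, 0.616, -0.787, 0.077], [0.058, -0.785, -0.616, 1.307], [0.0, 0.0, 0.0, 1.0]]
pedal [([0.488, -0.349, 0.001], 0.83), ([0.332, -0.29, -0.002], 0.61), ([0.436, -0.495, -0.002], 0.58)]
pedal_front [([0.533, -0.312, 0.019], 0.93), ([0.358, -0.318, 0.012], 0.65)]
jig [([0.522, 0.203, -0.005], 0.62), ([0.476, -0.135, 0.0], 0.35)]
fence [([0.567, 0.211, 0.015], 0.6), ([0.533, -0.312, 0.018], 0.3)]
fence_face [([0.573, 0.213, 0.029], 0.84)]
green_field [([0.577, 0.285, 0.013], 0.93)]
capo [([0.645, -0.208, 0.004], 0.68)]
pick_case [([0.474, -0.136, 0.001], 0.89)]
glass_slide [([0.507, 0.437, -0.003], 0.95)]
screw_jar [([0.79, -0.045, 0.001], 0.57)]
tuner [([0.678, -0.385, -0.001], 0.81)]
```

View pics/top0.png

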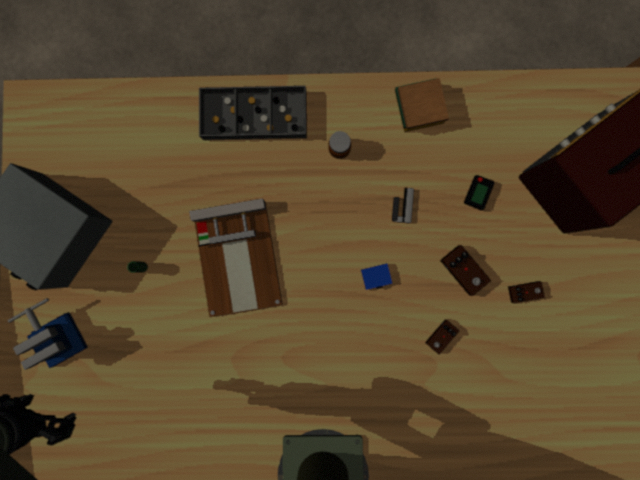

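View pics/side0.png

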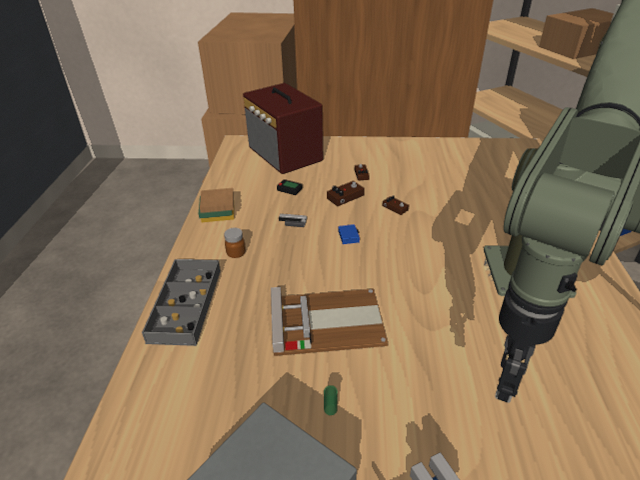

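Top view: the largest brown pedal is at about (465,271), with its knobs up-left. Smaller look-alikes are at (442,337) and (527,292). The jig is at (238,258) with its fence bar at y≈237 and the red/green scale at (203,233). I'll rectify the images to get exact angles.

```bash
cat > h.py <<'E'
import numpy as np,cv2
from station import bot
def rect(p,z,x0,x1,y0,y1,s=2000):
    "warp onto plane z; pixel u=(y1-y)*s, v=(x1-x)*s"
    K=np.array([[p["fx"],0,p["cx"]],[0,p["fy"],p["cy"]],[0,0,1]]);T=np.array(p["camera_from_world"])
    W=np.array([[0,-1/s,x1],[-1/s,0,y1],[0,0,z],[0,0,1]])  # (u,v,1)->world
    return cv2.warpPerspective(p["frame"][:,:,::-1],K@T[:3]@W,(int((y1-y0)*s),int((x1-x0)*s)),flags=cv2.INTER_CUBIC|cv2.WARP_INVERSE_MAP)
def blob(mask,x1,y1,s=2000):
    m=cv2.morphologyEx(mask.astype('uint8'),cv2.MORPH_CLOSE,np.ones((9,9)))
    c=max(cv2.findContours(m,0,2)[0],key=cv2.contourArea)
    r=cv2.minAreaRect(c);b=cv2.boxPoints(r)
    return np.c_[x1-b[:,1]/s,y1-b[:,0]/s],np.array(r[1])/s
E
python3 - <<'E'
from h import *
ims=[]
for n in("top","side"):
    p=bot.capture(n)
    a=rect(p,.012,.38,.66,.08,.33);b=rect(p,.031,.42,.56,-.43,-.27)
    h=cv2.cvtColor(a,cv2.COLOR_BGR2HSV);g=a.min(2).astype(int)
    v=a[int((.66-.47)*2000),:,:].max(1);t=np.percentile(a.max(2),97)
    lane=(h[:,:,1]<75)&(h[:,:,2]>110);lane[:int((.66-.56)*2000)]=0
    print(n,"lane",*[x.round(4).tolist() for x in blob(lane,.66,.33)])
    ped=(b.max(2)<(75 if n=="top" else 95))
    print(n,"pedal",*[x.round(4).tolist() for x in blob(ped,.56,-.27)])
    cv2.imwrite(f"pics/{n}1.png",np.hstack([cv2.resize(a,None,fx=.7,fy=.7)[:392],cv2.resize(b,(400,350)) [:392] if 0 else cv2.copyMakeBorder(b,0,392-280,0,0,0)]))
E
python3 -c "
import cv2,numpy as np
a=cv2.imread('pics/top1.png');b=cv2.imread('pics/side1.png');o=np.vstack([a,b]);print(o.shape);cv2.imwrite('pics/c1.png',cv2.resize(o,None,fx=.76,fy=.76))"
```

```text
top lane [[0.5548999905586243, 0.23639999330043793], [0.5633999705314636, 0.18310000002384186], [0.41530001163482666, 0.15970000624656677], [0.4068000018596649, 0.21299999952316284]] [0.1499, 0.054]
top pedal [[0.5127999782562256, -0.2822999954223633], [0.5681999921798706, -0.35269999504089355], [0.46399998664855957, -0.4348999857902527], [0.40849998593330383, -0.3644999861717224]] [0.1328, 0.0896]
side lane [[0.5602999925613403, 0.2409999966621399], [0.5698000192642212, 0.17970000207424164], [0.4032999873161316, 0.15399999916553497], [0.3937999904155731, 0.21529999375343323]] [0.1685, 0.062]
side pedal [[0.5149999856948853, -0.24529999494552612], [0.5782999992370605, -0.32739999890327454], [0.4724999964237213, -0.4090999960899353], [0.4090999960899353, -0.3269999921321869]] [0.1337, 0.1037]
(784, 669, 3)
```

View pics/c1.png

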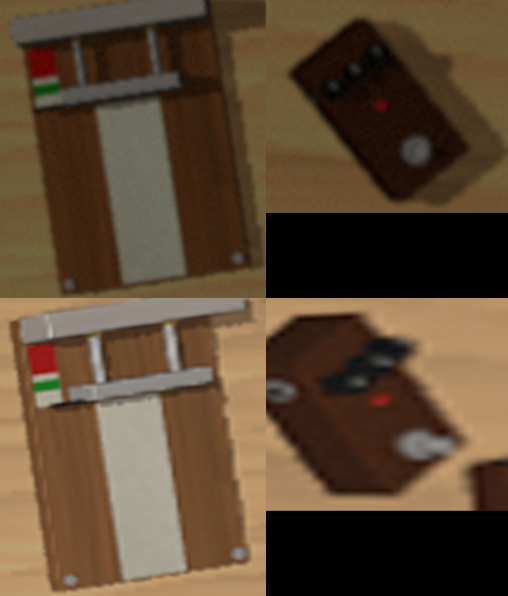

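```bash
cat >> h.py <<'E'
from scipy.spatial.transform import Rotation as R
def plan(xyz,yaw,via=None):
    s=bot.get_state();r=R.from_quat(s["tool_rot"]);p=s["tcp_pos"]
    g=R.from_euler('z',yaw)*R.from_euler('x',np.pi)
    d=r.inv().apply(np.array(xyz)-p)/.03; w=np.degrees((r.inv()*g).as_rotvec())/5
    print("t",s["t"],"tcp",p.round(4),"yaw",round(np.arctan2(*r.as_matrix()[[1,0],0]),4),"j6",s["joint_pos"][5].round(2),"F",s["contact_force"].round(1),"open",round(s["opening"],4),"ff",s["finger_force"])
    print("shift",d.round(2),"turn",w.round(2))
E
python3 -c "
from h import *
plan([.488,-.348,.13],.68)"
```

```text
t 1.3 tcp [0.228  0.5279 0.2313] yaw 2.7338 j6 -0.15 F [ 0.8 -0.3  1.7] open 0.0851 ff 0.0
shift [-19.53 -23.37   3.38] turn [ 0.   -0.   23.54]
```

carry_out(rows=[1, -19.5, -23.4, 3.4, 0, 0, 23.5, 1, -19.5, -23.4, 3.4, 0, 0, 23.5, 1, -19.5, -23.4, 3.4, 0, 0, 23.5, 1, -19.5, -23.4, 3.4, 0, 0, 23.5, 1, -19.5, -23.4, 3.4, 0, 0, 23.5, 1, -19.5, -23.4, 3.4, 0, 0, 23.5, 1, -19.5, -23.4, 3.4, 0, 0, 23.5, 1, -19.5, -23.4, 3.4, 0, 0, 23.5, 1, -19.5, -23.4, 3.4, 0, 0, 23.5, 1, -19.5, -23.4, 3.4, 0, 0, 23.5, 1, -19.5, -23.4, 3.4, 0, 0, 23.5, 1, -19.5, -23.4, 3.4, 0, 0, 23.5])

```text
t: 2.3
tcp_pos: [0.369, 0.0493, 0.1761]
tool_rot: [0.817, 0.576, 0.001, 0.001]
contact_force: [1.3, 0.3, -0.2]
opening: 0.0853
finger_force: 0.0
```

```bash
python3 -c "
from h import *
plan([.488,-.348,.13],.68)"
```

```text
t 2.3 tcp [0.369  0.0493 0.1761] yaw 1.2277 j6 0.24 F [ 1.3  0.3 -0.2] open 0.0853 ff 0.0
shift [-11.14   8.19   1.55] turn [ 0.02 -0.01  6.28]
```

carry_out(rows=[1, -11, 8.1, 1.5, 0, 0, 6, 1, -11, 8.1, 1.5, 0, 0, 6, 1, -11, 8.1, 1.5, 0, 0, 6, 1, -11, 8.1, 1.5, 0, 0, 6, 1, -11, 8.1, 1.5, 0, 0, 6, 1, -11, 8.1, 1.5, 0, 0, 6, 1, -11, 8.1, 1.5, 0, 0, 6, 1, -11, 8.1, 1.5, 0, 0, 6, 1, -11, 8.1, 1.5, 0, 0, 6, 1, -11, 8.1, 1.5, 0, 0, 6, 1, -11, 8.1, 1.5, 0, 0, 6, 1, -11, 8.1, 1.5, 0, 0, 6])

```text
t: 3.3
tcp_pos: [0.4888, -0.3423, 0.1299]
tool_rot: [0.938, 0.346, -0.0, -0.001]
contact_force: [0.5, 0.6, -0.8]
opening: 0.0854
finger_force: 0.0
```

```bash
python3 -c "
from h import *
p=bot.capture('side')
for k in('pedal','pedal_front'):print(k,[(np.round(d['xyz'],3).tolist(),round(d['confidence'],2)) for d in bot.place_of(p,k)])
plan([.488,-.348,.05],.68)
plan([.488,-.348,.006],.68)"
```

```text
pedal [([0.329, -0.288, -0.002], 0.89), ([0.488, -0.35, 0.001], 0.78), ([0.436, -0.495, 0.001], 0.55)]
pedal_front [([0.532, -0.311, 0.02], 0.97), ([0.353, -0.317, 0.013], 0.83), ([0.428, -0.453, 0.011], 0.48)]
t 3.45 tcp [ 0.4885 -0.3392  0.1307] yaw 0.7109 j6 0.11 F [-0.   0.7  0.1] open 0.0855 ff 0.0
shift [-0.21  0.21  2.69] turn [-0.01 -0.    0.35]
t 3.45 tcp [ 0.4885 -0.3392  0.1307] yaw 0.7109 j6 0.11 F [-0.   0.7  0.1] open 0.0855 ff 0.0
shift [-0.21  0.22  4.16] turn [-0.01 -0.    0.35]
```

carry_out(rows=[1, -0.2, 0.2, 1, 0, 0, 0.35, 1, -0.2, 0.2, 2, 0, 0, 0.35, 1, -0.2, 0.2, 2.8, 0, 0, 0.35, 1, -0.2, 0.2, 3.5, 0, 0, 0.35, 1, -0.2, 0.2, 4, 0, 0, 0.35, 1, -0.2, 0.2, 4.15, 0, 0, 0.35, 1, -0.2, 0.2, 4.15, 0, 0, 0.35, 1, -0.2, 0.2, 4.15, 0, 0, 0.35])

```text
t: 4.12
tcp_pos: [0.4888, -0.3486, 0.0074]
tool_rot: [0.943, 0.334, 0.0, 0.001]
contact_force: [-0.4, 0.1, -0.4]
opening: 0.0852
finger_force: 0.0
```

carry_out(rows=[0.8, 0, 0, 0, 0, 0, 0, 0.7, 0, 0, 0, 0, 0, 0, 0.5, 0, 0, 0, 0, 0, 0, 0.2, 0, 0, 0, 0, 0, 0, 0, 0, 0, 0, 0, 0, 0, 0, 0, 0, 0, 0, 0, 0, 0, 0, 0, 0, 0, 0, 0, 0, 0, 0, 0, 0, 0, 0, 0, 0, 0, 0, 0, 0, 0])

```text
t: 4.87
tcp_pos: [0.4893, -0.3497, 0.0084]
tool_rot: [0.943, 0.333, 0.001, 0.001]
contact_force: [-0.5, 1.7, 6.8]
opening: 0.0586
finger_force: 68.8
```

```bash
python3 -c "
from h import *
p=bot.capture('side');cv2.imwrite('pics/s2.png',cv2.resize(p['frame'][130:260,250:450,::-1],None,fx=3,fy=3))
plan([.488,-.348,.11],.68)"
```

```text
t 4.9167 tcp [ 0.4893 -0.3497  0.0084] yaw 0.6796 j6 0.13 F [-1.2  1.8  6.3] open 0.0589 ff 68.80670428276062
shift [ 0.01 -0.06 -3.39] turn [ 0.03 -0.01 -0.  ]
```

View pics/s2.png

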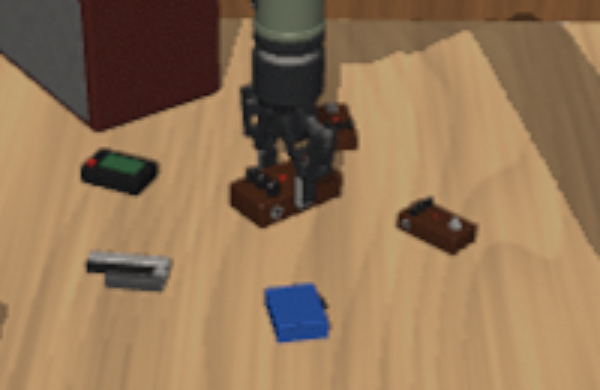

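The pedal is gripped at mid-length (crop pixel ~(290,190)), with the bystanders undisturbed. Next I lift it.

carry_out(rows=[0, 0, 0, -0.4, 0, 0, 0, 0, 0, 0, -1.1, 0, 0, 0, 0, 0, 0, -1.9, 0, 0, 0, 0, 0, 0, -2.7, 0, 0, 0, 0, 0, 0, -3.2, 0, 0, 0, 0, 0, 0, -3.4, 0, 0, 0, 0, 0, 0, -3.4, 0, 0, 0])

```text
t: 5.5
tcp_pos: [0.489, -0.3498, 0.1104]
tool_rot: [0.943, 0.333, 0.001, 0.002]
contact_force: [0.7, -0.1, -4.9]
opening: 0.0588
finger_force: 67.6
```

```bash
python3 -c "
from h import *
plan([.499,.20,.11],.155)"
```

```text
t 5.5 tcp [ 0.489  -0.3498  0.1104] yaw 0.6796 j6 0.13 F [ 0.7 -0.1 -4.9] open 0.0588 ff 67.64654874801636
shift [ 11.78 -14.05  -0.03] turn [ 0.04 -0.02  6.01]
```

carry_out(rows=[0, 0.3, -0.3, 0, 0, 0, 0.2, 0, 0.8, -0.9, 0, 0, 0, 0.5, 0, 1.4, -1.7, 0, 0, 0, 0.8, 0, 2.1, -2.5, 0, 0, 0, 1.1, 0, 2.8, -3.3, 0, 0, 0, 1.4, 0, 3.5, -4.1, 0, 0, 0, 1.8, 0, 4.2, -4.9, 0, 0, 0, 2.1, 0, 4.9, -5.7, 0, 0, 0, 2.5, 0, 5.6, -6.5, 0, 0, 0, 2.9, 0, 6.3, -7.4, 0, 0, 0, 3.2, 0, 7, -8.3, 0, 0, 0, 3.6, 0, 7.7, -9.2, 0, 0, 0, 4])

```text
t: 6.5
tcp_pos: [0.4924, 0.0126, 0.1065]
tool_rot: [0.987, 0.163, -0.002, -0.001]
contact_force: [0.2, 0.6, -4.4]
opening: 0.0586
finger_force: 67.5
```

```bash
python3 -c "
from h import *
plan([.499,.20,.11],.155)"
```

```text
t 6.5 tcp [0.4924 0.0126 0.1065] yaw 0.3285 j6 1.09 F [ 0.2  0.6 -4.4] open 0.0586 ff 67.52230882644653
shift [ 2.22 -5.84 -0.11] turn [-0.02  0.04  1.99]
```

carry_out(rows=[0, 0.4, -1, 0, 0, 0, 0.4, 0, 0.8, -1.9, 0, 0, 0, 0.8, 0, 1.1, -2.8, 0, 0, 0, 1.2, 0, 1.4, -3.6, 0, 0, 0, 1.5, 0, 1.7, -4.3, 0, 0, 0, 1.8, 0, 1.9, -4.8, 0, 0, 0, 1.9, 0, 2, -5.2, 0, 0, 0, 2, 0, 2.1, -5.4, 0, 0, 0, 2, 0, 2.1, -5.4, 0, 0, 0, 2, 0, 2.1, -5.4, 0, 0, 0, 2])

```text
t: 7.33
tcp_pos: [0.5006, 0.1841, 0.1072]
tool_rot: [0.997, 0.078, -0.001, 0.0]
contact_force: [0.4, 0.2, -4.1]
opening: 0.0589
finger_force: 67.5
```

```bash
python3 -c "
from h import *
plan([.499,.20,.06],.155)
for n in('top','side'):
  p=bot.capture(n)
  for k in('pedal','pedal_front','fence_face','jig','green_field'):print(n,k,[(np.round(d['xyz'],3).tolist(),round(d['confidence'],2)) for d in bot.place_of(p,k)])
"
```

```text
t 7.3333 tcp [0.5006 0.1841 0.1072] yaw 0.1568 j6 1.6 F [ 0.4  0.2 -4.1] open 0.0589 ff 67.52559542655945
shift [ 0.03 -0.53  1.57] turn [0.01 0.03 0.02]
top pedal [([0.434, -0.493, 0.003], 0.92), ([0.524, 0.202, -0.003], 0.66), ([0.5, 0.179, 0.098], 0.65)]
top pedal_front [([0.359, -0.32, 0.013], 0.96), ([0.429, -0.459, 0.01], 0.75), ([0.554, 0.192, 0.113], 0.74)]
top fence_face [([0.57, 0.21, 0.023], 0.49)]
top jig [([0.522, 0.201, 0.001], 0.75)]
top green_field [([0.576, 0.285, 0.012], 0.72)]
side pedal [([0.5, 0.182, 0.104], 0.87), ([0.33, -0.289, 0.001], 0.74), ([0.578, 0.284, 0.012], 0.47)]
side pedal_front [([0.557, 0.192, 0.12], 0.94), ([0.355, -0.317, 0.014], 0.63)]
side fence_face [([0.571, 0.213, 0.027], 0.81)]
side jig [([0.52, 0.2, -0.002], 0.59)]
side green_field [([0.578, 0.284, 0.012], 0.75)]
```

carry_out(rows=[0, 0, -0.3, 0.4, 0, 0, 0, 0, 0, -0.55, 0.8, 0, 0, 0, 0, 0, -0.55, 1.2, 0, 0, 0, 0, 0, -0.55, 1.5, 0, 0, 0, 0, 0, -0.55, 1.5, 0, 0, 0, 0, 0, -0.55, 1.5, 0, 0, 0])

```text
t: 8.43
tcp_pos: [0.4976, 0.2006, 0.0616]
tool_rot: [0.997, 0.078, -0.002, 0.0]
contact_force: [0.8, -0.2, -5.1]
opening: 0.0586
finger_force: 67.4
```

```bash
python3 -c "
from h import *
plan([.5,.2004,.022],.155)
for n in('top','side'):
  p=bot.capture(n)
  cv2.imwrite(f'pics/{n}3.png',cv2.resize(p['frame'][180:330,150:350,::-1] if n=='top' else p['frame'][250:400,230:430,::-1],None,fx=3,fy=3))
  for k in('pedal','pedal_front','fence_face','jig'):print(n,k,[(np.round(d['xyz'],3).tolist(),round(d['confidence'],2)) for d in bot.place_of(p,k) if d['xyz'][1]>0])
a=cv2.imread('pics/top3.png');b=cv2.imread('pics/side3.png');cv2.imwrite('pics/c3.png',cv2.resize(np.hstack([a,b]),(800,300)))
"
```

```text
t 8.4333 tcp [0.4976 0.2006 0.0616] yaw 0.1563 j6 1.64 F [ 0.8 -0.2 -5.1] open 0.0586 ff 67.44308710098267
shift [0.08 0.02 1.32] turn [0.   0.04 0.02]
top pedal [([0.496, 0.199, 0.052], 0.96)]
top pedal_front []
top fence_face [([0.57, 0.21, 0.025], 0.7)]
top jig [([0.524, 0.2, 0.001], 0.72)]
side pedal [([0.5, 0.199, 0.06], 0.71)]
side pedal_front [([0.556, 0.208, 0.077], 0.93)]
side fence_face [([0.571, 0.212, 0.03], 0.83)]
side jig [([0.522, 0.204, -0.004], 0.61)]
```

View pics/c3.png

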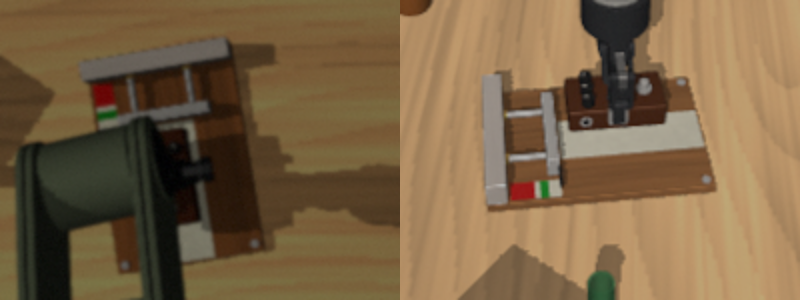

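The side crop shows the pedal held above the lane, knobs facing the fence at (550,130), pointer in the white. I lower it now.

carry_out(rows=[0, 0, 0, 0.3, 0, 0, 0, 0, 0, 0, 0.6, 0, 0, 0, 0, 0, 0, 0.9, 0, 0, 0, 0, 0, 0, 1.1, 0, 0, 0, 0, 0, 0, 1.25, 0, 0, 0, 0, 0, 0, 1.3, 0, 0, 0, 0, 0, 0, 1.33, 0, 0, 0, 0, 0, 0, 1.36, 0, 0, 0, 0, 0, 0, 1.36, 0, 0, 0])

```text
t: 9.68
tcp_pos: [0.4992, 0.2009, 0.0227]
tool_rot: [0.997, 0.078, 0.0, -0.0]
contact_force: [-0.2, -0.4, -3.7]
opening: 0.0585
finger_force: 67.6
```

```bash
python3 -c "
from h import *
plan([.5,.2004,.020],.155)
ims=[]
p=bot.capture('side')
cv2.imwrite('pics/s4.png',cv2.resize(p['frame'][270:370,250:400,::-1],None,fx=5,fy=5,interpolation=2))
for k in('pedal','pedal_front','fence_face','jig'):print(k,[(np.round(d['xyz'],3).tolist(),round(d['confidence'],2)) for d in bot.place_of(p,k) if d['xyz'][1]>0])
"
```

```text
t 9.6833 tcp [0.4992 0.2009 0.0227] yaw 0.156 j6 1.64 F [-0.2 -0.4 -3.7] open 0.0585 ff 67.57726192474365
shift [0.02 0.02 0.09] turn [-0.   -0.01  0.01]
pedal [([0.501, 0.203, 0.018], 0.67)]
pedal_front [([0.556, 0.212, 0.035], 0.75)]
fence_face [([0.573, 0.214, 0.03], 0.75), ([0.52, 0.204, -0.004], 0.18)]
jig [([0.52, 0.201, 0.001], 0.67)]
```

View pics/s4.png

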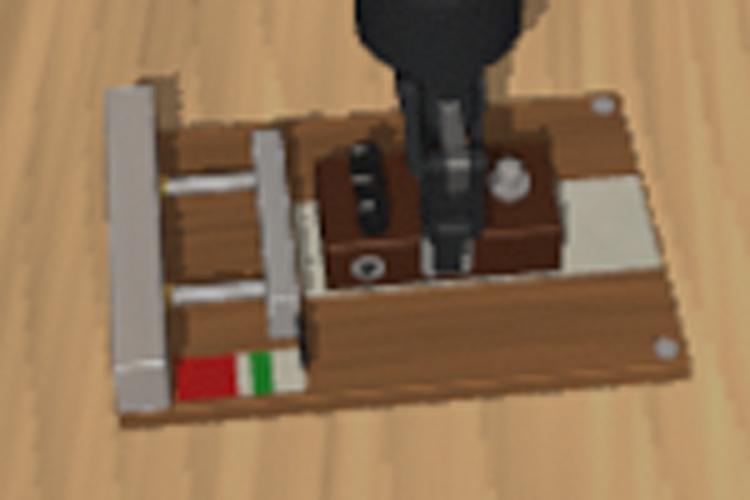

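carry_out(rows=[0, 0, 0, 0.03, 0, 0, 0, 0, 0, 0, 0.06, 0, 0, 0, 0, 0, 0, 0.08, 0, 0, 0, 0, 0, 0, 0.08, 0, 0, 0])

```text
t: 10.27
tcp_pos: [0.499, 0.2009, 0.0204]
tool_rot: [0.997, 0.078, -0.0, 0.0]
contact_force: [-1.2, -0.2, -1.8]
opening: 0.0589
finger_force: 67.8
```

carry_out(rows=[0, 0, 0, 0.02, 0, 0, 0, 0, 0, 0, 0.02, 0, 0, 0])

```text
t: 10.43
tcp_pos: [0.499, 0.2009, 0.0204]
tool_rot: [0.997, 0.078, -0.0, 0.0]
contact_force: [-3.6, -0.6, 4.6]
opening: 0.0589
finger_force: 68.5
```

```bash
python3 - <<'E'
from h import *
plan([.5,.2004,.020],.155)
p=bot.capture('side')
# overlay predicted geometry: lane edges and pedal bottom edges if pedal centred at TCP
T=np.array(p["camera_from_world"]);
def px(w):
    c=T[:3,:3]@w+T[:3,3];return np.array([p["fx"]*c[0]/c[2]+p["cx"],p["fy"]*c[1]/c[2]+p["cy"]])
O=np.array([.524,.204,0]);y=.1555;f=np.array([np.cos(y),np.sin(y),0]);l=np.array([-f[1],f[0],0]);k=np.array([0,0,1])
im=cv2.resize(p['frame'][270:370,250:400,::-1],None,fx=5,fy=5,interpolation=2)
def line(a,b,col): cv2.line(im,*[tuple(int(v) for v in (px(q)-[250,270]+.5)*5) for q in(a,b)],col,1)
for s in(-1,1): line(O-.128*f+s*.03*l+.012*k,O+.045*f+s*.03*l+.012*k,(255,0,0))
for s in(-1,1): line(O-.13*f+s*.09*l+.012*k,O+.13*f+s*.09*l+.012*k,(0,255,255))
line(O-.13*f-.09*l+.012*k,O-.13*f+.09*l+.012*k,(0,255,255))
s=bot.get_state();t=s["tcp_pos"].copy();t[2]=.012
line(t-.056*f+.03*l,t+.056*f+.03*l,(0,255,0));line(t+.056*f-.03*l+.031*k,t+.056*f+.03*l+.031*k,(0,255,0))
line(t-.056*f+.03*l+.031*k,t+.056*f+.03*l+.031*k,(0,255,0))
cv2.imwrite('pics/s5.png',im)
E
```

```text
t 10.4333 tcp [0.499  0.2009 0.0204] yaw 0.1562 j6 1.64 F [-3.6 -0.6  4.6] open 0.0589 ff 68.47978591918945
shift [0.03 0.02 0.01] turn [0.   0.   0.01]
```

View pics/s5.png

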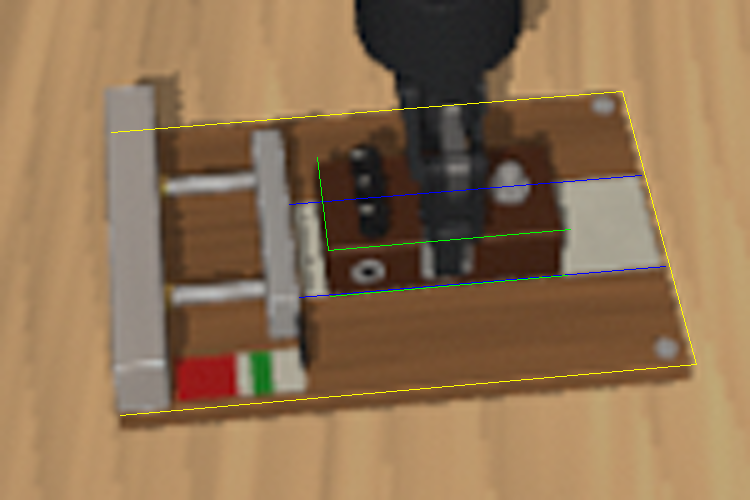

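The pedal now lies flat in the lane. Its edge follows the overlaid lane line, with a gap of about 14 mm to the fence (pixels x 300 to 330). Next I slide it forward slowly.

carry_out(rows=[0, 0.05, 0, 0, 0, 0, 0, 0, 0.1, 0, 0, 0, 0, 0, 0, 0.17, 0, 0, 0, 0, 0, 0, 0.24, 0, 0, 0, 0, 0, 0, 0.31, 0, 0, 0, 0, 0, 0, 0.38, 0, 0, 0, 0, 0, 0, 0.45, 0, 0, 0, 0, 0, 0, 0.52, 0, 0, 0, 0, 0, 0, 0.59, 0, 0, 0, 0, 0, 0, 0.65, 0, 0, 0, 0, 0, 0, 0.7, 0, 0, 0, 0, 0, 0, 0.7, 0, 0, 0, 0])

```text
invalid input at $.rows: expected a multiple of 7 numbers
```

```bash
cat > look.py <<'E'
from h import *
import sys
plan([.52,.2034,.020],.155)
p=bot.capture('side')
T=np.array(p["camera_from_world"])
def px(w):
    c=T[:3,:3]@w+T[:3,3];return np.array([p["fx"]*c[0]/c[2]+p["cx"],p["fy"]*c[1]/c[2]+p["cy"]])
O=np.array([.524,.204,0]);y=.1555;f=np.array([np.cos(y),np.sin(y),0]);l=np.array([-f[1],f[0],0]);k=np.array([0,0,1])
for n in('fence','fence_face','pedal_front','pedal'):
    print(n,[(((np.array(d['xyz'])-O)@np.array([f,l,k]).T).round(4).tolist(),round(d['confidence'],2)) for d in bot.place_of(p,n) if d['xyz'][1]>0],"jig frame")
im=cv2.resize(p['frame'][280:365,260:380,::-1],None,fx=6,fy=6,interpolation=2)
def line(a,b,col): cv2.line(im,*[tuple(int(v) for v in (px(q)-[260,280]+.5)*6) for q in(a,b)],col,1)
for s in(-1,1): line(O-.128*f+s*.03*l+.012*k,O+.045*f+s*.03*l+.012*k,(255,0,0))
t=bot.get_state()["tcp_pos"].copy();t[2]=.012
print("tcp in jig",((t-O)@np.array([f,l,k]).T).round(4))
cv2.imwrite(sys.argv[1],im)
E
python3 look.py pics/s6.png
```

```text
t 10.4833 tcp [0.499  0.2009 0.0204] yaw 0.1562 j6 1.64 F [-3.8 -0.5  5. ] open 0.0587 ff 68.5977029800415
shift [0.71 0.03 0.01] turn [0.   0.   0.01]
fence [([0.0399, -0.0005, 0.0143], 0.59)] jig frame
fence_face [([0.048, 0.0023, 0.0264], 0.54)] jig frame
pedal_front [([0.0349, 0.0016, 0.0312], 0.55)] jig frame
pedal [([-0.0267, 0.0017, 0.0163], 0.73)] jig frame
tcp in jig [-0.0252  0.0008  0.012 ]
```

View pics/s6.png

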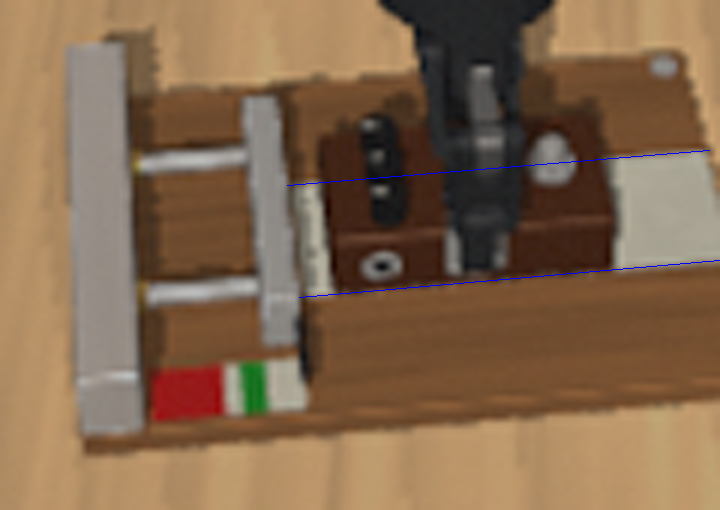

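My row list had a miscount and was refused, so nothing moved. The picture shows the pedal centred on the lane lines, with the pointer at (303,345) by the white start of the scale. I'll retry the slide.

carry_out(rows=[0, 0.05, 0, 0, 0, 0, 0, 0, 0.1, 0, 0, 0, 0, 0, 0, 0.17, 0, 0, 0, 0, 0, 0, 0.24, 0, 0, 0, 0, 0, 0, 0.31, 0, 0, 0, 0, 0, 0, 0.38, 0, 0, 0, 0, 0, 0, 0.45, 0, 0, 0, 0, 0, 0, 0.52, 0, 0, 0, 0, 0, 0, 0.59, 0, 0, 0, 0, 0, 0, 0.65, 0, 0, 0, 0, 0, 0, 0.7, 0, 0, 0, 0, 0, 0, 0.7, 0, 0, 0, 0, 0])

```text
t: 11.73
tcp_pos: [0.5169, 0.2038, 0.0204]
tool_rot: [0.997, 0.078, -0.003, 0.0]
contact_force: [-11.7, -1.8, 13.9]
opening: 0.0586
finger_force: 69.6
```

```bash
cat >> look.py <<'E'
# scale strip profile: jig x 36..100 mm at y=66..78 mm, plane z=.012
for yy in(.062,.068,.073,.078):
    row=''
    for xx in np.arange(.036,.100,.002):
        u=px(O+xx*f+yy*l+.0125*k);b=cv2.getRectSubPix(p['frame'],(1,1),tuple(map(float,u)))[0,0].astype(int)
        row+='R' if b[0]>1.8*max(b[1],b[2]) and b[0]>90 else 'G' if b[1]>1.25*b[0] else 'k' if b.max()<75 else 'W' if b.min()>120 else '.'
    print(yy,row)
E
python3 look.py pics/s7.png
```

```text
t 11.7333 tcp [0.5169 0.2038 0.0204] yaw 0.1564 j6 1.63 F [-11.7  -1.8  13.9] open 0.0586 ff 69.61897373199463
shift [0.1  0.03 0.01] turn [0.   0.08 0.02]
fence [([0.0474, 0.001, 0.0147], 0.64)] jig frame
fence_face [([0.0521, 0.0008, 0.0287], 0.78), ([0.0667, 0.0746, 0.0134], 0.63)] jig frame
pedal_front [([0.0504, 0.0007, 0.0308], 0.94), ([-0.0053, 0.0014, 0.0124], 0.34)] jig frame
pedal [([-0.0066, -0.0003, 0.0172], 0.9), ([0.0651, 0.0708, 0.0143], 0.57)] jig frame
tcp in jig [-0.0071  0.0009  0.012 ]
0.062 .......kk.WW.GGGGG...RRRRRRRRRRR
0.068 .......k.WWWWGGGGGWW.RRRRRRRRRRR
0.073 .........WWWWGGGGGWWWRRRRRRRRRRR
0.078 ......WWWWWWWGGGGGWWWRRRRRRRRRRR
```

carry_out(rows=[0, 0, 0, -0.02, 0, 0, 0, 0, 0.06, 0, -0.02, 0, 0, 0, 0, 0.12, 0, -0.02, 0, 0, 0, 0, 0.18, 0, -0.02, 0, 0, 0, 0, 0.24, 0, -0.02, 0, 0, 0, 0, 0.3, 0, -0.02, 0, 0, 0, 0, 0.36, 0, -0.02, 0, 0, 0, 0, 0.42, 0, -0.02, 0, 0, 0, 0, 0.45, 0, -0.02, 0, 0, 0, 0, 0.45, 0, -0.02, 0, 0, 0])

```text
t: 12.82
tcp_pos: [0.5261, 0.2053, 0.0204]
tool_rot: [0.997, 0.078, -0.008, 0.001]
contact_force: [-20.4, -4.4, 19.7]
opening: 0.0587
finger_force: 70.4
```

```bash
python3 look.py pics/s8.png
```

```text
t 12.8167 tcp [0.5261 0.2053 0.0204] yaw 0.1568 j6 1.63 F [-20.4  -4.4  19.7] open 0.0587 ff 70.3980302810669
shift [-0.21  0.03  0.02] turn [0.01 0.18 0.02]
fence [([0.0549, -0.0008, 0.0135], 0.61)] jig frame
fence_face [([0.0605, 0.0033, 0.03], 0.57)] jig frame
pedal_front [([0.0605, 0.003, 0.0329], 0.78)] jig frame
pedal [([0.003, -0.0001, 0.0125], 0.71)] jig frame
tcp in jig [0.0023 0.0009 0.012 ]
0.062 ...........kkGGGG....RRRRRRRRRRR
0.068 ......WWWWW.kGGGGGWW.RRRRRRRRRRR
0.073 ......WWWWWW.GGGGGWWWRRRRRRRRRRR
0.078 ......WWWWWWWGGGGGWWWRRRRRRRRRRR
```

carry_out(rows=[0, 0, 0, -0.01, 0, 0.1, 0, 0, 0, 0, -0.02, 0, 0.2, 0, 0, 0, 0, -0.03, 0, 0.2, 0, 0, 0, 0, -0.03, 0, 0.2, 0])

```text
t: 13.4
tcp_pos: [0.5266, 0.2054, 0.0204]
tool_rot: [0.997, 0.078, 0.002, 0.0]
contact_force: [-15.5, -2.0, 13.1]
opening: 0.0586
finger_force: 69.6
```

```bash
python3 look.py pics/s9.png
```

```text
t 13.4 tcp [0.5266 0.2054 0.0204] yaw 0.1567 j6 1.63 F [-15.5  -2.   13.1] open 0.0586 ff 69.56773281097412
shift [-0.23  0.03  0.01] turn [ 0.01 -0.04  0.02]
fence [([0.0558, -0.0007, 0.0148], 0.61)] jig frame
fence_face [([0.0617, 0.0014, 0.0271], 0.72), ([0.0578, 0.0, 0.0135], 0.42)] jig frame
pedal_front [([0.0171, 0.2374, -0.0016], 0.72), ([0.0582, -0.0018, 0.0319], 0.7)] jig frame
pedal [([0.0022, 0.0011, 0.0136], 0.67)] jig frame
tcp in jig [0.0028 0.0009 0.012 ]
0.062 ............kGGGG....RRRRRRRRRRR
0.068 ......WWWWW.kGGGGGWW.RRRRRRRRRRR
0.073 ......WWWWWW.GGGGGWWWRRRRRRRRRRR
0.078 ......WWWWWWWGGGGGWWWRRRRRRRRRRR
```

carry_out(rows=[0, 0.04, 0, -0.01, 0, 0, 0, 0, 0.08, 0, -0.02, 0, 0.05, 0, 0, 0.12, 0, -0.02, 0, 0.05, 0, 0, 0.16, 0, -0.03, 0, 0.08, 0, 0, 0.2, 0, -0.03, 0, 0.08, 0, 0, 0.22, 0, -0.03, 0, 0.08, 0, 0, 0.22, 0, -0.03, 0, 0.08, 0])

```text
t: 14.23
tcp_pos: [0.5297, 0.2058, 0.0204]
tool_rot: [0.997, 0.078, 0.001, 0.0]
contact_force: [-22.2, -3.5, 16.6]
opening: 0.0584
finger_force: 70.1
```

```bash
python3 look.py pics/s10.png
```

```text
t 14.2333 tcp [0.5297 0.2058 0.0204] yaw 0.1568 j6 1.63 F [-22.2  -3.5  16.6] open 0.0584 ff 70.05004048347473
shift [-0.33  0.03  0.01] turn [ 0.01 -0.03  0.02]
fence [([0.0627, 0.0021, 0.0137], 0.48)] jig frame
fence_face [([0.0636, 0.0006, 0.0253], 0.64)] jig frame
pedal_front [([0.0625, 0.0027, 0.0305], 0.98)] jig frame
pedal [([0.0063, -0.0002, 0.0143], 0.76)] jig frame
tcp in jig [0.0059 0.0009 0.012 ]
0.062 ........W....kkGGG...RRRRRRRRRRR
0.068 ......WWWWWW..GGGGWW.RRRRRRRRRRR
0.073 ......WWWWWWWGGGGGWWWRRRRRRRRRRR
0.078 ......WWWWWWWGGGGGWWWRRRRRRRRRRR
```

View pics/s10.png

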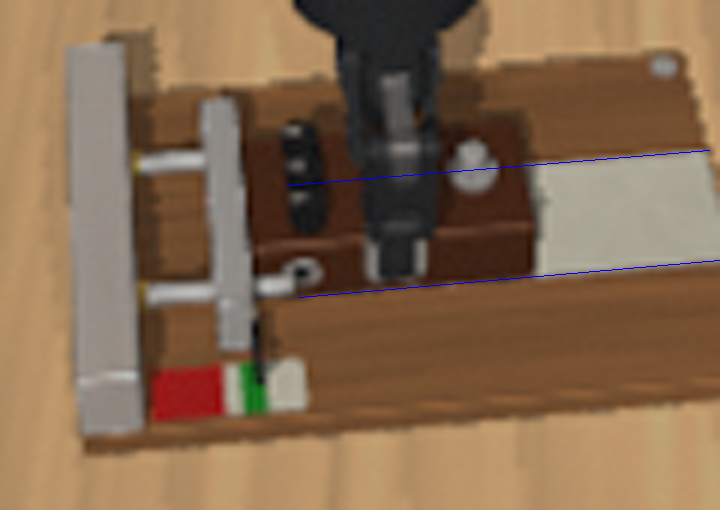

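The pointer has entered the green (at about (258,370); green spans 242–270), and the pedal is flush and centred. I'll nudge it about 2–3 mm further with less downward load.

carry_out(rows=[0, 0.02, 0, -0.02, 0, 0, 0, 0, 0.04, 0, -0.03, 0, 0, 0, 0, 0.06, 0, -0.03, 0, 0, 0, 0, 0.08, 0, -0.03, 0, 0.03, 0, 0, 0.1, 0, -0.03, 0, 0.03, 0, 0, 0.1, 0, -0.03, 0, 0.03, 0])

```text
t: 14.98
tcp_pos: [0.5318, 0.2062, 0.0204]
tool_rot: [0.997, 0.078, 0.002, 0.0]
contact_force: [-20.2, -3.7, 12.2]
opening: 0.0583
finger_force: 69.6
```

```bash
python3 look.py pics/s11.png
```

```text
t 14.9833 tcp [0.5318 0.2062 0.0204] yaw 0.1568 j6 1.63 F [-20.2  -3.7  12.2] open 0.0583 ff 69.59676504135132
shift [-0.4   0.03  0.01] turn [ 0.01 -0.04  0.02]
fence [([0.0601, -0.005, 0.0154], 0.84)] jig frame
fence_face [] jig frame
pedal_front [([0.0657, 0.0025, 0.0314], 0.89)] jig frame
pedal [([0.0086, 0.0015, 0.014], 0.78)] jig frame
tcp in jig [0.008  0.0009 0.012 ]
0.062 .........W...kkGG....RRRRRRRRRRR
0.068 ......WWWWWW.GGGGGWW.RRRRRRRRRRR
0.073 ......WWWWWWWGGGGGWWWRRRRRRRRRRR
0.078 ......WWWWWWWGGGGGWWWRRRRRRRRRRR
```

carry_out(rows=[0, 0.02, 0, -0.01, 0, 0, 0, 0, 0.04, 0, -0.01, 0, 0, 0, 0, 0.06, 0, -0.01, 0, 0, 0, 0, 0.06, 0, -0.01, 0, 0, 0])

```text
t: 15.57
tcp_pos: [0.5333, 0.2064, 0.0204]
tool_rot: [0.997, 0.078, 0.001, 0.0]
contact_force: [-21.1, -3.3, 12.0]
opening: 0.0588
finger_force: 69.4
```

```bash
python3 look.py pics/s12.png
```

```text
t 15.5667 tcp [0.5333 0.2064 0.0204] yaw 0.1567 j6 1.63 F [-21.1  -3.3  12. ] open 0.0588 ff 69.3739128112793
shift [-0.45  0.03  0.01] turn [ 0.01 -0.03  0.02]
fence [([0.0614, 0.0012, 0.0142], 0.77)] jig frame
fence_face [([0.0695, 0.0006, 0.0313], 0.51)] jig frame
pedal_front [([0.0694, -0.001, 0.0325], 0.63)] jig frame
pedal [([0.0084, 0.0016, 0.0146], 0.59)] jig frame
tcp in jig [0.0096 0.0009 0.012 ]
0.062 ..........WW.GGGG....RRRRRRRRRRR
0.068 ......WWWWWW.GGGGGWW.RRRRRRRRRRR
0.073 ......WWWWWWWGGGGGWWWRRRRRRRRRRR
0.078 ......WWWWWWWGGGGGWWWRRRRRRRRRRR
```

View pics/s12.png

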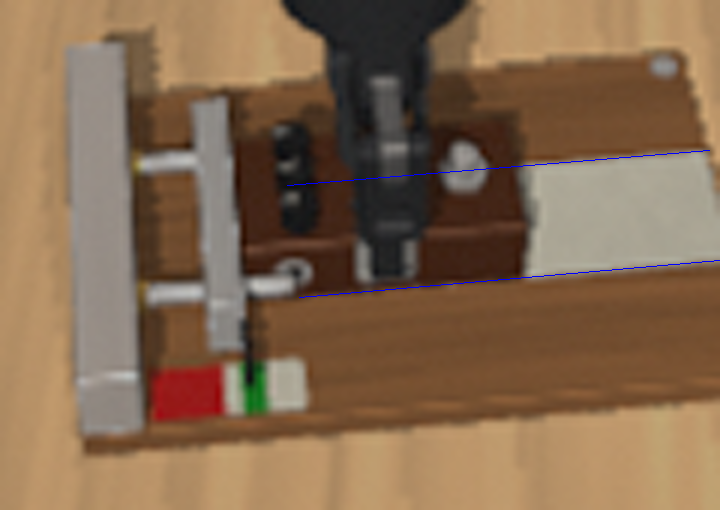

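The pointer tip is at (249,383), inside the green (242–267). I hold here.

carry_out(rows=[0, 0, 0, 0, 0, 0, 0, 0, 0, 0, 0, 0, 0, 0, 0, 0, 0, 0, 0, 0, 0, 0, 0, 0, 0, 0, 0, 0, 0, 0, 0, 0, 0, 0, 0, 0, 0, 0, 0, 0, 0, 0, 0, 0, 0, 0, 0, 0, 0, 0, 0, 0, 0, 0, 0, 0, 0, 0, 0, 0, 0, 0, 0, 0, 0, 0, 0, 0, 0, 0, 0, 0, 0, 0, 0, 0, 0, 0, 0, 0, 0, 0, 0, 0])

```text
t: 16.82
tcp_pos: [0.5333, 0.2064, 0.0204]
tool_rot: [0.997, 0.078, 0.002, 0.0]
contact_force: [-21.0, -3.1, 11.5]
opening: 0.0585
finger_force: 69.4
```

carry_out(rows=[0, 0, 0, 0, 0, 0, 0, 0, 0, 0, 0, 0, 0, 0, 0, 0, 0, 0, 0, 0, 0, 0, 0, 0, 0, 0, 0, 0, 0, 0, 0, 0, 0, 0, 0, 0, 0, 0, 0, 0, 0, 0, 0, 0, 0, 0, 0, 0, 0, 0, 0, 0, 0, 0, 0, 0, 0, 0, 0, 0, 0, 0, 0, 0, 0, 0, 0, 0, 0, 0, 0, 0, 0, 0, 0, 0, 0, 0, 0, 0, 0, 0, 0, 0])

```text
t: 17.82
tcp_pos: [0.5333, 0.2064, 0.0204]
tool_rot: [0.997, 0.078, 0.001, 0.0]
contact_force: [-21.2, -3.1, 10.6]
opening: 0.0589
finger_force: 69.4
```

carry_out(rows=[0, 0, 0, 0, 0, 0, 0, 0, 0, 0, 0, 0, 0, 0, 0, 0, 0, 0, 0, 0, 0, 0, 0, 0, 0, 0, 0, 0, 0, 0, 0, 0, 0, 0, 0, 0, 0, 0, 0, 0, 0, 0, 0, 0, 0, 0, 0, 0, 0, 0, 0, 0, 0, 0, 0, 0, 0, 0, 0, 0, 0, 0, 0, 0, 0, 0, 0, 0, 0, 0, 0, 0, 0, 0, 0, 0, 0, 0, 0, 0, 0, 0, 0, 0])

```text
t: 18.82
tcp_pos: [0.5333, 0.2064, 0.0204]
tool_rot: [0.997, 0.078, 0.001, 0.0]
contact_force: [-20.0, -3.4, 10.9]
opening: 0.0585
finger_force: 69.4
```

carry_out(rows=[0, 0, 0, 0, 0, 0, 0, 0, 0, 0, 0, 0, 0, 0, 0, 0, 0, 0, 0, 0, 0, 0, 0, 0, 0, 0, 0, 0, 0, 0, 0, 0, 0, 0, 0, 0, 0, 0, 0, 0, 0, 0, 0, 0, 0, 0, 0, 0, 0, 0, 0, 0, 0, 0, 0, 0, 0, 0, 0, 0, 0, 0, 0, 0, 0, 0, 0, 0, 0, 0, 0, 0, 0, 0, 0, 0, 0, 0, 0, 0, 0, 0, 0, 0])

```text
t: 19.82
tcp_pos: [0.5333, 0.2064, 0.0204]
tool_rot: [0.997, 0.078, 0.001, 0.0]
contact_force: [-21.2, -3.3, 11.4]
opening: 0.0585
finger_force: 69.4
```

```bash
python3 look.py pics/s13.png; python3 -c "
import cv2
a=cv2.imread('pics/s12.png').astype(int);b=cv2.imread('pics/s13.png').astype(int);print(abs(a-b)[340:420,150:310].mean(), abs(a-b).mean())"
```

```text
t 19.8167 tcp [0.5333 0.2064 0.0204] yaw 0.1567 j6 1.63 F [-21.2  -3.3  11.4] open 0.0585 ff 69.37765717506409
shift [-0.45  0.03  0.01] turn [ 0.01 -0.03  0.02]
fence [([0.0647, 0.0022, 0.0126], 0.8)] jig frame
fence_face [([0.0667, 0.0007, 0.0276], 0.51)] jig frame
pedal_front [([0.0669, 0.0028, 0.03], 0.97)] jig frame
pedal [([0.0091, 0.0009, 0.0151], 0.63)] jig frame
tcp in jig [0.0096 0.0009 0.012 ]
0.062 ........W.WW.GGGGG...RRRRRRRRRRR
0.068 ......WWWWWW.GGGGGWW.RRRRRRRRRRR
0.073 ......WWWWWWWGGGGGWWWRRRRRRRRRRR
0.078 ......WWWWWWWGGGGGWWWRRRRRRRRRRR
0.895234375 0.7811501452432825
```

It held steady for over 4 s, so I hand in the job.

```bash
python3 -c "
from station import bot
print(bot.close_job())"
```

```text
the job is handed in; nothing more can be done
None
```

The brown pedal lies flat in the lane, centred to about 1 mm by camera and pressed square against the fence with the pointer in the green; I held it steady for over 4 s and handed the job in still gripping and pressing.

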